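Fetch the stain jar from the crowded reagent tray to the stirrer

ROBOT

A 6-joint arm with a two-finger parallel gripper is mounted at the origin on the work surface. World frame = base frame: x ahead of the robot, y to its left, z up, the work surface at z = 0. Lengths are in m, angles in rad, forces in N, time in s.
With the tool pointing down it reaches from about 0.35 to 0.975 m from the base axis. Payload 4.9 kg.
Tool frame: the origin (TCP) lies on the centre line of the jaws, within the pads' length; the fingertips stand manip.tip_reach ahead of it and the grasp point (between the pads) is the TCP (manip.tip_reach is the distance from the TCP to the fingertips, in m); z points along the fingers, y is the line along which they close (so a half turn about z gives the same grasp; the last joint's range is limited). The gripper opens to 85 mm and grips with 20 to 120 N. Pads are 22 mm wide; open, the fingers measure 114 mm over their backs; the gripper's body (76 mm by 85 mm) begins 54 mm behind the grasp point. The pads swing forward as they close: fully open they stand 13 mm farther back than shut.
Start: joints at [1.058, 0.053, 1.613, -0, 1.476, -0.119], TCP at [0.24, 0.577, 0.25] pointing down, gripper open.
Joint ranges: [-3.01, 3.01], [-1.01, 2.22], [0.06, 2.58], [-1.02, 4.17], [0.09, 2.62], [-3.14, 3.14]. Speed limits (rad/s): [2.57, 2.57, 3.14, 3.14, 3.14, 3.14].

INTERFACE

Orientations are given as a unit quaternion [w, x, y, z].
In Python, from plant import manip gives the robot as it stands. The module is installed in compiled form; this text tells all that it offers.
- The arm moves only by the tool move_arm, never from a script. Its argument "rows" is a list of rows, each a list of 7 numbers: the shift along the tool's x, y, z in cm, then the turn, a rotation vector about the tool's x, y, z in degrees, then the opening, from -1 (shut) to 1 (fully open). In form: [[tx, ty, tz, ax, ay, az, jaw], ...]. A call has 1 to 20 rows; each row shifts and turns the commanded pose from where the row before left it, along the tool's axes as they then stand; what a row does not reach is not made up. A row lasts 1/12 s, in which the tool goes at most 41.7 mm and 7.16 degrees, less where a joint would pass 70% of its speed; a pose out of reach is approached as far as the arm can. A call is refused whole if a number of a shift passes 4.17 or a number of a turn 7.16, either way. A call with a gripper value outside its range is refused whole. The fingers move at their own pace and stop on an object; the grip force is fixed at half the most. Time passes only in rows, so rows that do not move let the fingers close. It gives the time, the measured TCP pose, the force, the opening and the grip force at its end, in the units of the state.
- manip.state(): the state, without advancing time (a new reading comes with each control period).
- manip.grab_frame(name): name is "scene" or "top" or "wrist"; returns a dict with "img" (420x560x3 uint8, blue, green, red), "mtx" (3x3 intrinsics, pixels), "R" (3x3) and "t" (3): a world point X has camera coordinates R X + t. Camera axes: x right, y down, z forward; pixel columns grow to the right and rows downward; lengths in m; the calibration is good to about 2 mm. A picture is of the moment at which its call begins. There is no depth.
- manip.job_done(): hands the job in; it is judged then, once.
The state is a dict: "time": time; "joint_pos": joint angles; "joint_vel": joint speeds; "joint_efforts": joint torques, N m; "tool_pos": TCP position; "tool_rot": TCP orientation; "contact_force": force on the tool from outside, world axes, zero at the start; "ft_torque": the same for the moment, N m; "gripper_width": opening from 0.0 (shut) to 1.0 (fully open); "grasp_force": force on a finger pad.
Only numpy, scipy, OpenCV 4.12 (cv2) and the standard library are available. Lean on these libraries where they do the work, as an engineer would, in place of code of your own. Each camera call takes 0.05 s, during which the arm holds its last target. There are 200 camera calls.

TASK

The low stain jar at the back of the grey reagent tray is wanted on the magnetic stirrer, but the round bottle, the square bottle and the steel canister stand crowded round it: first set all three aside, standing, in the empty steel tray, then stand the jar in the middle of the stirrer's round plate, and only then put the three back, each exactly where it stood at the start. Keep everything upright, and leave the tube rack, the box of slides and the beaker alone.

Things in the scene. Friction and masses are not known exactly. Their poses are not given: they have to be found in the camera images.
- round_bottle: Tall round amber-glass bottle with a ribbed white screw cap. Body 56 mm diameter, cylindrical to 110 mm height, shoulder up to 124 mm, neck 28 mm diameter, cap 34 mm diameter from 128 to 156 mm height (156 mm is its total height). About 0.32 kg. Grip it by the cap from above. Origin: centre of its underside; z up along it.
- square_bottle: Tall square amber-glass bottle with the same ribbed white screw cap. Body 46 x 46 mm, to 110 mm height, shoulder up to 122 mm, neck 28 mm diameter, cap 34 mm diameter from 128 to 156 mm height (156 mm is its total height). About 0.32 kg. Grip it by the cap from above. Origin: centre of its underside; z up; x and y square to its sides.
- steel_canister: Tall cylindrical stainless-steel canister (dressing jar) whose lid is fixed on, with a knob on top. Body 53 mm diameter, lid rim 56 mm diameter from 104 to 120 mm height, stem 14 mm diameter, knob 26 mm diameter from 130 to 156 mm height (156 mm is its total height). About 0.30 kg. Grip it by the knob from above. Origin: centre of its underside; z up.
- stain_jar: The wanted thing: low round amber-glass jar with a wide ribbed white cap. Body 46 mm diameter, cap 45 mm diameter from 39 to 58 mm height (58 mm is its total height). About 0.12 kg. It stands at the back of the reagent tray, tall containers in front and beside, 10 to 15 mm clear of each, too close for gripper fingers. Grip it from above round cap and body. Origin: centre of its underside; z up.
- reagent_tray: Grey plastic tray fixed to the bench, 150 mm (its x) by 190 mm (its y), floor 3 mm thick, walls 4 mm thick and 16 mm high with a flanged rim that stands 7 mm out. The three tall containers and the jar stand on its floor, neighbours about 64 mm apart centre to centre, in a different order each time. Origin: centre of its underside; +x is its back, away from the robot.
- steel_tray: Empty shallow steel instrument tray fixed to the bench, the side area, left or right of the reagent tray. 260 mm (its x) by 165 mm (its y), floor 3 mm thick, walls 4 mm thick and 18 mm high; room for the three containers in a row along its x, 75 mm apart. Origin: centre of its underside; z up.
- stirrer: Magnetic stirrer, a low white housing 205 x 140 mm fixed to the bench, on the other side from the steel tray, with a flat white round plate of 124 mm diameter on top and a blue control panel with a black knob on its front (its -x end). The plate's top is 56 mm above the bench. Origin: on the bench, straight below the plate's centre; z up.
- tube_rack: Bystander: white foam rack full of capped blood tubes, 60 x 145 mm, 105 mm high. Loose. Origin: centre of its underside.
- slide_box: Bystander: flat cardboard box of microscope slides, 54 x 84 mm, 31 mm high, between the robot and the reagent tray. Loose. Origin: centre of its underside.
- beaker: Bystander: empty clear beaker, 70 mm diameter, 90 mm high. Loose. Origin: centre of its underside.
Mind the look-alikes: they are no part of the job. Of the things like the stain_jar, leave any that is purple; of the rest the smaller one is meant.

How it is judged:
On the way, in this order (a step that is already met when the one before it is completed fails the run):
1. The round bottle, the square bottle and the steel canister all stand on the floor of the steel tray at once, upright, with the jar still in the reagent tray (x of round_bottle in the frame of steel_tray between -0.105 and 0.105 m and y of round_bottle in the frame of steel_tray between -0.06 and 0.06 m and z of round_bottle in the frame of steel_tray between 0 and 0.009 m and angle between each of round_bottle, square_bottle, steel_canister's own z axis and vertical below 0.1 rad and linear speed of each of round_bottle, square_bottle, steel_canister below 0.05 m/s and x of square_bottle in the frame of steel_tray between -0.105 and 0.105 m and y of square_bottle in the frame of steel_tray between -0.06 and 0.06 m and z of square_bottle in the frame of steel_tray between 0 and 0.009 m and x of steel_canister in the frame of steel_tray between -0.105 and 0.105 m and y of steel_canister in the frame of steel_tray between -0.06 and 0.06 m and z of steel_canister in the frame of steel_tray between 0 and 0.009 m and horizontal distance between stain_jar and reagent_tray below 0.08 m), for 0.2 s.
2. The stain jar stands upright on the stirrer's plate, within 15 mm of its centre, while the three still stand in the steel tray (horizontal distance between stain_jar and stirrer below 0.015 m and z of stain_jar in the frame of stirrer between 0.052 and 0.061 m and angle between each of stain_jar, round_bottle, square_bottle, steel_canister's own z axis and vertical below 0.1 rad and x of round_bottle in the frame of steel_tray between -0.105 and 0.105 m and y of round_bottle in the frame of steel_tray between -0.06 and 0.06 m and z of round_bottle in the frame of steel_tray between 0 and 0.009 m and linear speed of each of round_bottle, square_bottle, steel_canister below 0.05 m/s and x of square_bottle in the frame of steel_tray between -0.105 and 0.105 m and y of square_bottle in the frame of steel_tray between -0.06 and 0.06 m and z of square_bottle in the frame of steel_tray between 0 and 0.009 m and x of steel_canister in the frame of steel_tray between -0.105 and 0.105 m and y of steel_canister in the frame of steel_tray between -0.06 and 0.06 m and z of steel_canister in the frame of steel_tray between 0 and 0.009 m), for 0.2 s.
At the end, for the whole second after the job is handed in: The stain jar stands upright on the stirrer's plate within 15 mm of its centre; the round bottle, the square bottle and the steel canister stand upright in the reagent tray, each within 15 mm of where it stood at the start; all are released and at rest (horizontal distance between stain_jar and stirrer below 0.015 m and z of stain_jar in the frame of stirrer between 0.052 and 0.061 m and angle between each of stain_jar, round_bottle, square_bottle, steel_canister's own z axis and vertical below 0.1 rad and linear speed of each of stain_jar, round_bottle, square_bottle, steel_canister below 0.01 m/s and distance of each of round_bottle, square_bottle, steel_canister from where it was at the start of the episode below 0.015 m); the robot touches nothing.
It fails at once if One of the three containers or the stain jar is tipped over (more than 35 degrees) (angle between any of round_bottle, square_bottle, steel_canister, stain_jar's own z axis and vertical above 0.61 rad).
It fails at once if The rack of blood tubes is shifted by more than 20 mm or tipped over (distance of tube_rack from where it was at the start of the episode above 0.02 m or angle between tube_rack's own z axis and vertical above 0.3 rad).
It fails at once if The box of slides is shifted by more than 20 mm or tipped over (distance of slide_box from where it was at the start of the episode above 0.02 m or angle between slide_box's own z axis and vertical above 0.3 rad).
It fails at once if The beaker is shifted by more than 20 mm or tipped over (distance of beaker from where it was at the start of the episode above 0.02 m or angle between beaker's own z axis and vertical above 0.3 rad).
It also fails if it takes over 144 s, if anything falls off the work surface, if the arm or the gripper's body presses on something with over 40 N, if the wrist force passes 120 N, or if a joint passes its speed limit or range.

## Working session

There is one attempt and no reset: what is moved stays moved. The work goes in short steps, Python scripts to look and compute and a tool call to move; the robot and the scene stay as the last step left them, time stands still between calls to the robot, and variables do not carry over. Pictures are saved under pics/ and viewed, at most 14 in all, crops included, and the job is handed in when it is done.

Besides the shell and the picture viewer there is one more tool, called after "Request:" as name([rows], argument=value, ...), one row to a line, values as JSON. move_arm: Moves the arm, as the interface text tells. Its arguments: {"type":"object","properties":{"rows":{"type":"array","items":{"type":"array","items":{"type":"number"}}}},"required":["rows"]}

```bash
mkdir -p pics; cat > h.py <<'E'
import numpy as np, cv2
from plant import manip
def grab(n,fn=None):
    f=manip.grab_frame(n)
    if fn: cv2.imwrite('pics/'+fn,f['img'])
    return f
def ray(f,u,v,z):
    d=f['R'].T@np.linalg.solve(f['mtx'],[u,v,1.]); c=-f['R'].T@f['t']
    return c+d*(z-c[2])/d[2]
def proj(f,X):
    p=f['mtx']@(f['R']@np.array(X,float)+f['t']); return p[:2]/p[2]
E
python3 - <<'E'
from h import *
import pickle
fs={n:grab(n,n+'0.png') for n in('scene','top','wrist')}
pickle.dump(fs,open('f0.pkl','wb'))
for n,f in fs.items(): print(n,(-f['R'].T@f['t']).round(3),f['mtx'].round(1).tolist(),f['R'].round(2).tolist())
print(manip.state(),manip.tip_reach)
E
```

```text
scene [0.806 0.331 0.652] [[389.5, 0.0, 274.9], [0.0, 389.5, 215.7], [0.0, 0.0, 1.0]] [[-0.83, 0.56, -0.0], [0.47, 0.7, -0.54], [-0.3, -0.45, -0.84]]
top [0.422 0.002 1.12 ] [[511.2, 0.0, 277.4], [0.0, 511.2, 198.2], [0.0, 0.0, 1.0]] [[0.02, -1.0, 0.01], [-0.99, -0.02, -0.15], [0.15, -0.0, -0.99]]
wrist [0.176 0.602 0.373] [[321.0, 0.0, 282.0], [0.0, 321.0, 210.8], [0.0, 0.0, 1.0]] [[0.38, 0.92, -0.0], [0.89, -0.37, 0.27], [0.25, -0.1, -0.96]]
{'time': 0.15, 'joint_pos': array([ 1.05797977e+00,  5.32284265e-02,  1.61398474e+00,  1.28143321e-05,
        1.47603573e+00, -1.18975185e-01]), 'joint_vel': array([-4.26931454e-05, -2.12984251e-03, -3.28612714e-03,  6.80842110e-04,
        3.08258190e-04,  4.55161753e-04]), 'joint_efforts': array([ 3.20986346e-04, -3.94240737e+01, -3.70721769e+01, -1.31161178e-04,
        4.69810082e-03, -1.85653801e-05]), 'tool_pos': array([0.23958793, 0.57674853, 0.24932736]), 'tool_rot': array([-2.63333214e-04,  1.95650991e-01,  9.80673240e-01, -7.85163114e-04]), 'contact_force': array([1.19344071, 0.09145393, 0.636202  ]), 'ft_torque': array([ 0.02286813, -0.02350559,  0.00071104]), 'grasp_force': 0.0, 'gripper_width': 0.9993291138095696} 0.019
```

View pics/top0.png

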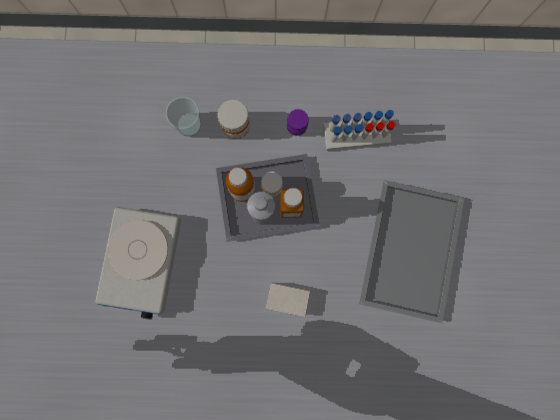

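View pics/scene0.png

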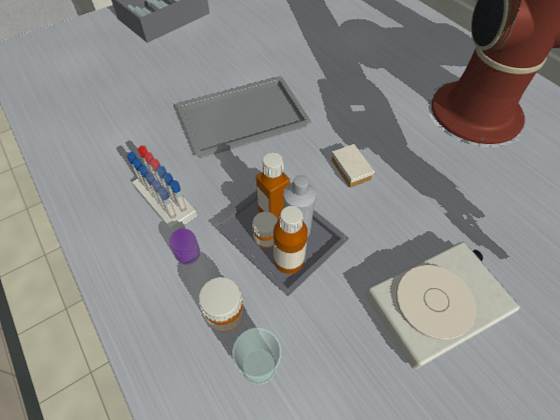

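Top view: the robot is off the bottom edge, +x is up and +y is left. Candidates for the jar are the white-capped one in the grey tray (272,183), a larger white-capped amber jar (233,117) and a purple jar (297,122). I choose the small one in the tray at (272,183). Round bottle cap (238,176), canister knob (261,203), square bottle cap (293,197), stirrer plate (138,250), steel tray about (414,250). I'll check the choice in a close crop.

```bash
python3 - <<'E'
from h import *
import pickle
fs=pickle.load(open('f0.pkl','rb'))
im=fs['top']['img']; sc=fs['scene']['img']
a=cv2.resize(im[90:250,205:335],None,fx=3.7,fy=3.7,interpolation=cv2.INTER_CUBIC)
cv2.imwrite('pics/crop_t.png',a)
b=cv2.resize(sc[140:310,200:360],None,fx=3.5,fy=3.5,interpolation=cv2.INTER_CUBIC)
cv2.imwrite('pics/crop_s.png',b)
E
```

```text
(no output)
```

View pics/crop_t.png

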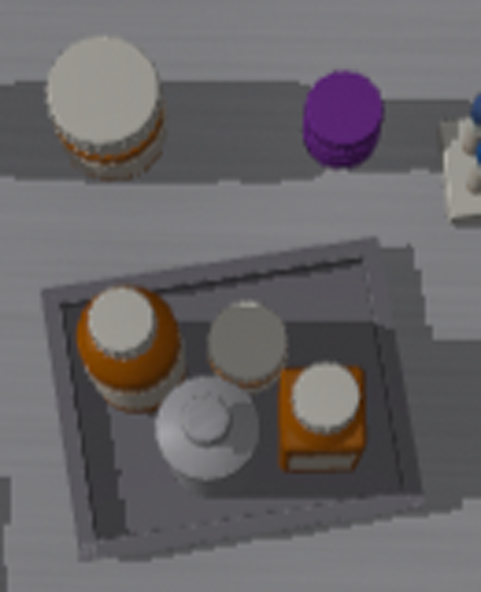

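View pics/crop_s.png

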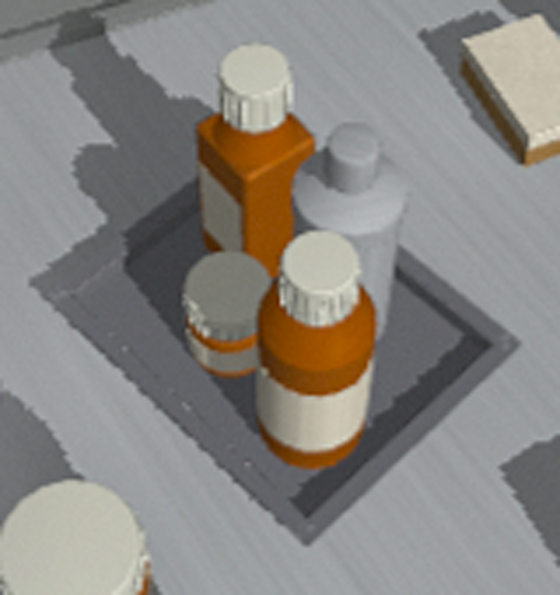

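The crops confirm it. The low jar with a grey-white ribbed cap is at crop (248,342), i.e. top (272,182), boxed in by the round bottle (238,177), canister (261,202) and square bottle (293,197).

```bash
python3 - <<'E'
from h import *
import pickle
fs=pickle.load(open('f0.pkl','rb'))
T,S=fs['top'],fs['scene']
P={'round':((238,176.8),(291.1,214.9),.159),'square':((292.8,197.3),(272.6,161.7),.159),'can':((260.7,201.9),(301.1,181.4),.159),'jar':((272,182.4),(265.1,222),.061)}
for n,(a,b,z) in P.items():
    print(n,ray(T,*a,z).round(4),ray(S,*b,z).round(4))
# plate: bright mask
for f,n,c,zz in((T,'top',(138,250),.056),(S,'scene',(437,301),.056)):
    hsv=cv2.cvtColor(f['img'],cv2.COLOR_BGR2HSV)
    print(n,hsv[c[1],c[0]+18],hsv[c[1]+45 if n=='top' else c[1]+45,c[0]])
    v=f['img'].astype(int); m=((v[:,:,2]-v[:,:,0])>18).astype(np.uint8)*255
    k,l,st,ce=cv2.connectedComponentsWithStats(m)
    i=l[c[1],c[0]+18]; print(i,st[i],ce[i])
    if i:
        cs,_=cv2.findContours((l==i).astype(np.uint8),cv2.RETR_EXTERNAL,cv2.CHAIN_APPROX_NONE)
        pts=np.array([ray(f,*p[0],.056)[:2] for p in max(cs,key=len)],np.float32)
        print(cv2.minEnclosingCircle(pts), cv2.fitEllipse(pts))
v=T['img']
a=np.vstack([cv2.resize(v[170:330,350:475],None,fx=3.6,fy=3.6,interpolation=cv2.INTER_CUBIC)])
b=cv2.resize(v[200:325,90:190],None,fx=3.0,fy=3.0,interpolation=cv2.INTER_CUBIC)
o=np.zeros((max(a.shape[0],b.shape[0]),a.shape[1]+b.shape[1],3),np.uint8);o[:a.shape[0],:a.shape[1]]=a;o[:b.shape[0],a.shape[1]:]=b
cv2.imwrite('pics/crop2.png',o);print(a.shape)
E
```

```text
round [0.6029 0.075  0.159 ] [0.6072 0.0766 0.159 ]
square [ 0.5659 -0.0305  0.159 ] [ 0.5718 -0.0268  0.159 ]
can [0.5555 0.0302 0.159 ] [0.557  0.0332 0.159 ]
jar [0.6111 0.0106 0.061 ] [0.6151 0.0125 0.061 ]
top [ 16  24 157] [ 23  14 149]
0 [     0      0    560    420 233399] [279.3486733  210.20499231]
scene [ 20  32 194] [ 32  20 183]
32 [ 397  265   79   75 4390] [436.38724374 301.90250569]
((0.46786126494407654, 0.2854076325893402), 0.06269708275794983) ((0.46735960245132446, 0.28576111793518066), (0.121192567050457, 0.12303870916366577), 134.35911560058594)
(576, 450, 3)
```

View pics/crop2.png

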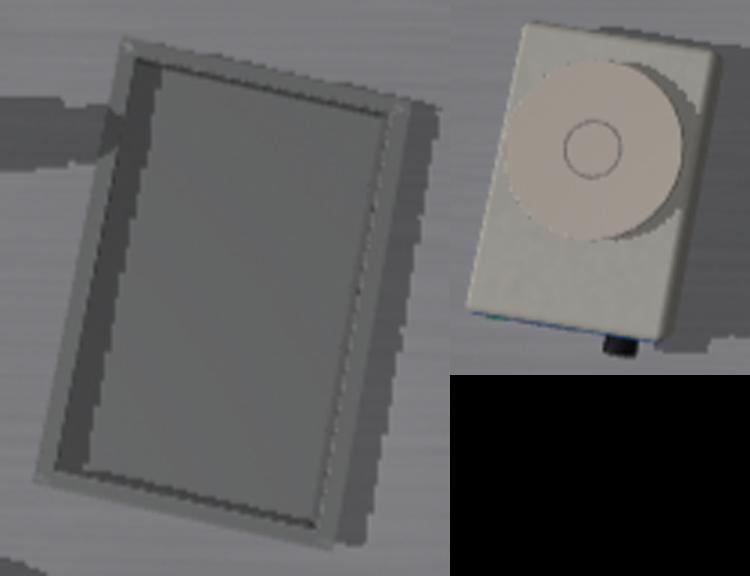

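Crop shows the empty steel tray with rim corners at top px (385,180.6), (463.9,197.2), (442.5,322.5), (359.7,303.9). The stirrer plate's ring is centred at about (137.3,249.7).

```bash
cat >> h.py <<'E'
def rot(s):
    from scipy.spatial.transform import Rotation as Ro
    w,x,y,z=s['tool_rot']; return Ro.from_quat([x,y,z,w])
def go(xyz,psi=None):
    """print turn (deg about tool z) then shift (cm) in tool axes after the turn"""
    s=manip.state(); R=rot(s).as_matrix(); p=np.degrees(np.arctan2(R[1,1],R[0,1]))
    psi=p if psi is None else psi; dz=(p-psi+180)%360-180; 
    a=np.radians(psi); y=np.array([np.cos(a),np.sin(a),0]); z=np.array([0,0,-1.]); x=np.cross(y,z)
    d=np.array(xyz)-s['tool_pos']
    print('t',round(s['time'],2),'psi %.1f'%p,'turn %.1f'%dz,'shift cm',(100*np.array([x@d,y@d,z@d])).round(2),'tilt',np.degrees(np.arccos(-R[2,2])).round(2),'w %.3f'%s['gripper_width'],'pos',s['tool_pos'].round(4))
E
python3 - <<'E'
from h import *
import pickle
fs=pickle.load(open('f0.pkl','rb'))
T,S=fs['top'],fs['scene']
c=[ray(T,*p,.018)[:2] for p in((385,180.6),(463.9,197.2),(442.5,322.5),(359.7,303.9))]
c=np.array(c);print(c.round(3).tolist(),'ctr',c.mean(0).round(4))
e=(c[0]+c[1]-c[2]-c[3])/2;print('xlen',np.linalg.norm(e),'yaw',np.degrees(np.arctan2(e[1],e[0])),'ylen',np.linalg.norm(c[0]+c[3]-c[1]-c[2])/2)
# scene outer corners
cs=[ray(S,*p,.018)[:2] for p in((202,154),(174,108),(279,77),(310,122))]
cs=np.array(cs);print(cs.round(3).tolist(),cs.mean(0).round(4))
print('plate',ray(T,137.3,249.7,.056).round(4),ray(S,436.5,300,.056).round(4))
print('slide',ray(T,288,299,.031),'rack',ray(T,358,130,.08),'beaker',ray(T,185,118,.05))
e=ray(T,60,70,0)
go([.5563,.0315,.30],-20)
E
```

```text
[[0.629, -0.237], [0.596, -0.409], [0.328, -0.356], [0.362, -0.181]] ctr [ 0.4789 -0.2958]
xlen 0.27306632281911913 yaw -11.468359600817365 ylen 0.17675984464566627
[[0.619, -0.233], [0.606, -0.398], [0.336, -0.353], [0.367, -0.18]] [ 0.4819 -0.2912]
plate [0.4637 0.2858 0.056 ] [0.4667 0.2864 0.056 ]
slide [ 0.36954365 -0.02891996  0.031     ] rack [ 0.72393815 -0.16736417  0.08      ] beaker [0.74986928 0.20238301 0.05      ]
t 0.15 psi 67.4 turn 87.4 shift cm [-40.4   48.41  -5.07] tilt 0.09 w 0.999 pos [0.2396 0.5767 0.2493]
```

Request:
move_arm([
  [0,0,-0.5,0,0,7,0.5],
  [0,0,-0.5,0,0,7,0.5],
  [0,0,-0.5,0,0,7,0.5],
  [0,0,-0.5,0,0,7,0.5],
  [0,0,-0.5,0,0,7,0.5],
  [0,0,-0.5,0,0,7,0.5],
  [0,0,-0.5,0,0,7,0.5],
  [0,0,-0.5,0,0,7,0.5],
  [0,0,-0.5,0,0,7,0.5],
  [0,0,-0.5,0,0,7,0.5],
  [0,0,0,0,0,7,0.5],
  [0,0,0,0,0,7,0.5],
  [0,0,0,0,0,3.4,0.5],
])

```text
time: 1.23
tool_pos: [0.2397, 0.577, 0.3]
tool_rot: [0.0, 0.82, 0.572, -0.0]
contact_force: [0.5, -0.6, -0.1]
gripper_width: 0.752
grasp_force: 0.0
```

Request:
move_arm([
  [-1,1.2,0,0,0,0,0.5],
  [-2,2.4,0,0,0,0,0.5],
  [-2,2.4,0,0,0,0,0.5],
  [-2,2.4,0,0,0,0,0.5],
  [-2,2.4,0,0,0,0,0.5],
  [-2,2.4,0,0,0,0,0.5],
  [-2,2.4,0,0,0,0,0.5],
  [-2,2.4,0,0,0,0,0.5],
  [-2,2.4,0,0,0,0,0.5],
  [-2,2.4,0,0,0,0,0.5],
  [-2,2.4,0,0,0,0,0.5],
  [-2,2.4,0,0,0,0,0.5],
  [-2,2.4,0,0,0,0,0.5],
  [-2,2.4,0,0,0,0,0.5],
  [-2,2.4,0,0,0,0,0.5],
  [-2,2.4,0,0,0,0,0.5],
  [-2,2.4,0,0,0,0,0.5],
  [-2,2.4,0,0,0,0,0.5],
  [-2,2.4,0,0,0,0,0.5],
  [-2,2.4,0,0,0,0,0.5],
])

```text
time: 2.9
tool_pos: [0.5465, 0.0486, 0.3]
tool_rot: [0.0, 0.819, 0.574, -0.0]
contact_force: [0.9, -0.1, 0.1]
gripper_width: 0.751
grasp_force: 0.0
```

Request:
move_arm([
  [-1,1,0,0,0,0,0.5],
  [0,0,0,0,0,0,0.5],
  [0,0,0,0,0,0,0.5],
])

```text
time: 3.15
tool_pos: [0.5521, 0.0375, 0.2999]
tool_rot: [-0.001, 0.819, 0.573, -0.0]
contact_force: [0.2, 0.9, -0.7]
gripper_width: 0.747
grasp_force: 0.0
```

```bash
python3 - <<'E'
from h import *
import pickle
go([.5563,.0315,.30],-20)
f=grab('wrist','w1.png');pickle.dump(f,open('w1.pkl','wb'))
for n,X in dict(round=[.605,.076,.159],sq=[.569,-.029,.159],can=[.556,.032,.159],jar=[.613,.0115,.061]).items(): print(n,proj(f,X).round(1))
E
```

```text
t 3.15 psi -20.0 turn -0.0 shift cm [-0.42  0.6  -0.01] tilt 0.08 w 0.747 pos [0.5521 0.0375 0.2999]
round [328.5 138.3]
sq [326.  265.3]
can [289.4 208.1]
jar [340.5 186. ]
```

View pics/w1.png

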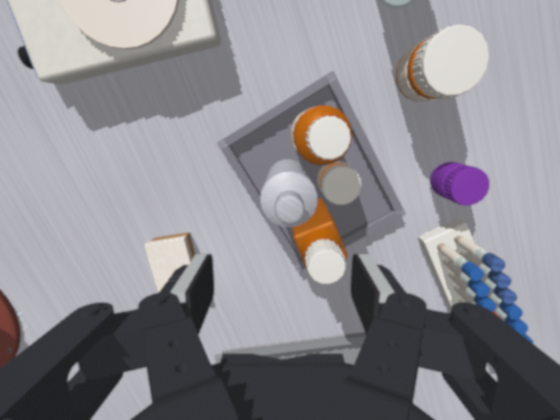

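Predicted against seen: round cap (328,138) vs (328,137), knob (289,208) vs (289,208), square cap (326,265) vs (325,261), jar (340,186) vs (340,183). The estimates hold. Next I grip the canister knob.

Request:
move_arm([
  [-0.4,0.6,1,0,0,0,0.4],
  [0,0,2,0,0,0,0.4],
  [0,0,2.5,0,0,0,0.4],
  [0,0,2.5,0,0,0,0.4],
  [0,0,2.2,0,0,0,0.4],
  [0,0,2,0,0,0,0.4],
  [0,0,1.5,0,0,0,0.4],
  [0,0,1,0,0,0,0.4],
  [0,0,0.5,0,0,0,0.4],
  [0,0,0,0,0,0,0.4],
  [0,0,0,0,0,0,-1],
  [0,0,0,0,0,0,-1],
  [0,0,0,0,0,0,-1],
  [0,0,0,0,0,0,-1],
  [0,0,0,0,0,0,-1],
  [0,0,0,0,0,0,-1],
  [0,0,0,0,0,0,-1],
])

```text
time: 4.62
tool_pos: [0.5577, 0.0322, 0.15]
tool_rot: [0.001, 0.819, 0.574, 0.001]
contact_force: [-0.6, 1.2, 5.7]
gripper_width: 0.286
grasp_force: 59.3
```

Request:
move_arm([
  [0,0,-0.5,0,0,0,-1],
  [0,0,-1,0,0,0,-1],
  [0,0,-2,0,0,0,-1],
  [0,0,-2.5,0,0,0,-1],
  [0,0,-2.5,0,0,0,-1],
  [0,0,-2.5,0,0,0,-1],
  [0,0,-2.5,0,0,0,-1],
  [0,0,-2,0,0,0,-1],
  [0,0,-1,0,0,0,-1],
  [0,0,-0.5,0,0,0,-1],
  [0,0,0,0,0,0,-1],
])

```text
time: 5.53
tool_pos: [0.557, 0.0322, 0.319]
tool_rot: [0.0, 0.819, 0.574, 0.0]
contact_force: [-0.3, 0.1, -3.0]
gripper_width: 0.28
grasp_force: 59.1
```

```bash
python3 - <<'E'
from h import *
go([.4065,-.2785,.15])
E
```

```text
t 5.53 psi -20.0 turn 0.0 shift cm [-34.34  -3.54  16.9 ] tilt 0.07 w 0.280 pos [0.557  0.0322 0.319 ]
```

Request:
move_arm([
  [-0.8,-0.2,0,0,0,0,-1],
  [-1.6,-0.2,0,0,0,0,-1],
  [-2.4,-0.2,0,0,0,0,-1],
  [-2.8,-0.3,0,0,0,0,-1],
  [-2.8,-0.3,0,0,0,0,-1],
  [-2.8,-0.3,0,0,0,0,-1],
  [-2.8,-0.3,0,0,0,0,-1],
  [-2.8,-0.3,0,0,0,0,-1],
  [-2.8,-0.3,0,0,0,0,-1],
  [-2.8,-0.3,0,0,0,0,-1],
  [-2.8,-0.3,0,0,0,0,-1],
  [-2.8,-0.3,0,0,0,0,-1],
  [-2.2,-0.2,0,0,0,0,-1],
  [-1.3,0,0,0,0,0,-1],
  [-0.8,0,0,0,0,0,-1],
  [0,0,1,0,0,0,-1],
  [0,0,2,0,0,0,-1],
  [0,0,2.5,0,0,0,-1],
  [0,0,2.5,0,0,0,-1],
  [0,0,2.5,0,0,0,-1],
])

```text
time: 7.2
tool_pos: [0.4065, -0.2768, 0.2106]
tool_rot: [-0.001, 0.819, 0.574, 0.0]
contact_force: [0.2, -0.6, -1.9]
gripper_width: 0.28
grasp_force: 59.2
```

Request:
move_arm([
  [0,0,2.5,0,0,0,-1],
  [0,0,1.6,0,0,0,-1],
  [0,0,1,0,0,0,-1],
  [0,0,0.6,0,0,0,-1],
  [0,0,0.4,0,0,0,-1],
  [0,0,0.2,0,0,0,-1],
  [0,0,0,0,0,0,-1],
])

```text
time: 7.78
tool_pos: [0.4072, -0.2784, 0.1508]
tool_rot: [0.0, 0.819, 0.574, 0.0]
contact_force: [0.1, 0.4, -1.3]
gripper_width: 0.284
grasp_force: 59.1
```

Request:
move_arm([
  [0,0,0.15,0,0,0,-1],
  [0,0,0,0,0,0,-1],
  [0,0,0,0,0,0,0.3],
  [0,0,0,0,0,0,0.3],
  [0,0,0,0,0,0,0.3],
  [0,0,0,0,0,0,0.3],
  [0,0,-1,0,0,0,0.3],
  [0,0,-2,0,0,0,0.3],
  [0,0,-2,0,0,0,0.3],
  [0,0,-2,0,0,0,0.3],
  [0,0,-1,0,0,7,0.3],
  [0,0,0,0,0,7,0.3],
  [0,0,0,0,0,7,0.3],
  [0,0,0,0,0,7,0.3],
])

```text
time: 8.95
tool_pos: [0.4071, -0.2785, 0.2303]
tool_rot: [0.001, 0.935, 0.356, 0.0]
contact_force: [-0.1, -0.1, 0.5]
gripper_width: 0.645
grasp_force: 0.0
```

```bash
python3 - <<'E'
from h import *
go([.605,.0765,.15])
E
```

```text
t 8.95 psi -48.3 turn 0.0 shift cm [ 38.39 -13.35   8.03] tilt 0.1 w 0.645 pos [ 0.4071 -0.2785  0.2303]
```

Request:
move_arm([
  [1,-0.35,0,0,0,0,0.3],
  [2,-0.7,0,0,0,0,0.3],
  [2.8,-1,0,0,0,0,0.3],
  [2.8,-1,0,0,0,0,0.3],
  [2.8,-1,0,0,0,0,0.3],
  [2.8,-1,0,0,0,0,0.3],
  [2.8,-1,0,0,0,0,0.3],
  [2.8,-1,0,0,0,0,0.3],
  [2.8,-1,0,0,0,0,0.3],
  [2.8,-1,0,0,0,0,0.3],
  [2.8,-1,0,0,0,0,0.3],
  [2.8,-1,0,0,0,0,0.3],
  [2.8,-1,0,0,0,0,0.3],
  [2.2,-0.7,0,0,0,0,0.3],
  [1.4,-0.4,0,0,0,0,0.3],
  [1,-0.2,0,0,0,0,0.3],
  [0,0,0,0,0,0,0.3],
  [0,0,0,0,0,0,0.3],
])

```text
time: 10.45
tool_pos: [0.6025, 0.0778, 0.2288]
tool_rot: [0.0, 0.933, 0.359, -0.0]
contact_force: [-0.3, -0.1, 0.0]
gripper_width: 0.649
grasp_force: 0.0
```

```bash
python3 - <<'E'
from h import *
go([.605,.0765,.15])
f=grab('wrist','w2.png')
print(proj(f,[.605,.0765,.159]))
E
```

```text
t 10.45 psi -47.9 turn 0.0 shift cm [0.1  0.27 7.88] tilt 0.04 w 0.649 pos [0.6025 0.0778 0.2288]
[286.51501966 229.13725022]
```

View pics/w2.png

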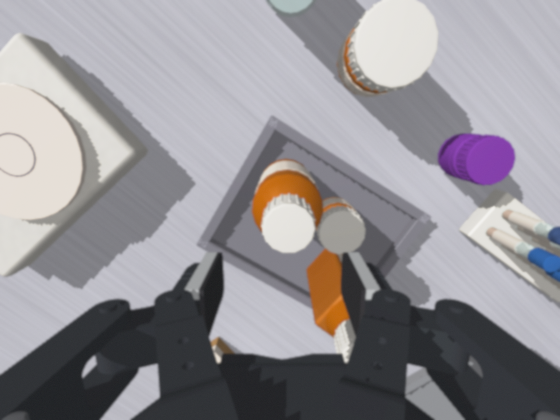

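The cap sits at (288,225) against a predicted (286,229), about 2 mm off, which is fine for the grip.

Request:
move_arm([
  [0.2,0.3,0.8,0,0,0,0.3],
  [0,0,1.5,0,0,0,0.3],
  [0,0,2,0,0,0,0.3],
  [0,0,1.6,0,0,0,0.3],
  [0,0,1.2,0,0,0,0.3],
  [0,0,0.7,0,0,0,0.3],
  [0,0,0.1,0,0,0,0.3],
  [0,0,0,0,0,0,-1],
  [0,0,0,0,0,0,-1],
  [0,0,0,0,0,0,-1],
  [0,0,0,0,0,0,-1],
  [0,0,0,0,0,0,-1],
])

```text
time: 11.5
tool_pos: [0.6069, 0.0771, 0.1511]
tool_rot: [0.0, 0.933, 0.359, 0.001]
contact_force: [0.5, -0.6, 2.3]
gripper_width: 0.378
grasp_force: 60.0
```

Request:
move_arm([
  [0,0,-0.5,0,0,0,-1],
  [0,0,-1,0,0,0,-1],
  [0,0,-2,0,0,0,-1],
  [0,0,-2.5,0,0,0,-1],
  [0,0,-2.5,0,0,0,-1],
  [0,0,-2.5,0,0,0,-1],
  [0,0,-2.5,0,0,0,-1],
  [0,0,-2,0,0,0,-1],
  [0,0,-1,0,0,0,-1],
  [0,0,-0.5,0,0,0,-1],
  [0,0,0,0,0,0,-1],
])

```text
time: 12.42
tool_pos: [0.6063, 0.0772, 0.3208]
tool_rot: [0.0, 0.933, 0.359, 0.001]
contact_force: [0.2, 0.4, -2.5]
gripper_width: 0.377
grasp_force: 59.8
```

```bash
python3 - <<'E'
from h import *
go([.5535,-.3085,.15])
E
```

```text
t 12.42 psi -48.0 turn 0.0 shift cm [-29.75  25.11  17.08] tilt 0.08 w 0.377 pos [0.6063 0.0772 0.3208]
```

Request:
move_arm([
  [-0.7,0.6,0,0,0,0,-1],
  [-1.4,1.2,0,0,0,0,-1],
  [-2.1,1.8,0,0,0,0,-1],
  [-2.1,1.8,0,0,0,0,-1],
  [-2.1,1.8,0,0,0,0,-1],
  [-2.1,1.8,0,0,0,0,-1],
  [-2.1,1.8,0,0,0,0,-1],
  [-2.1,1.8,0,0,0,0,-1],
  [-2.1,1.8,0,0,0,0,-1],
  [-2.1,1.8,0,0,0,0,-1],
  [-2.1,1.8,0,0,0,0,-1],
  [-2.1,1.8,0,0,0,0,-1],
  [-2.1,1.8,0,0,0,0,-1],
  [-2.1,1.8,0,0,0,0,-1],
  [-1.4,1.2,0,0,0,0,-1],
  [-1,0.5,0,0,0,0,-1],
  [0,0,1,0,0,0,-1],
  [0,0,2,0,0,0,-1],
  [0,0,2.5,0,0,0,-1],
  [0,0,2.5,0,0,0,-1],
])

```text
time: 14.08
tool_pos: [0.5534, -0.3069, 0.2379]
tool_rot: [-0.0, 0.933, 0.359, 0.0]
contact_force: [0.0, 0.5, -3.4]
gripper_width: 0.378
grasp_force: 60.1
```

Request:
move_arm([
  [0,0,2.5,0,0,0,-1],
  [0,0,2.2,0,0,0,-1],
  [0,0,1.6,0,0,0,-1],
  [0,0,1,0,0,0,-1],
  [0,0,0.6,0,0,0,-1],
  [0,0,0.4,0,0,0,-1],
  [0,0,0.3,0,0,0,-1],
  [0,0,0,0,0,0,-1],
])

```text
time: 14.75
tool_pos: [0.5538, -0.3081, 0.1541]
tool_rot: [0.0, 0.933, 0.359, 0.0]
contact_force: [-0.1, -0.1, -3.5]
gripper_width: 0.382
grasp_force: 60.1
```

Now lower the last 3 mm, release, rise and turn towards the square bottle.

Request:
move_arm([
  [0,0,0.15,0,0,0,-1],
  [0,0,0.15,0,0,0,-1],
  [0,0,0,0,0,0,-1],
  [0,0,0,0,0,0,0.3],
  [0,0,0,0,0,0,0.3],
  [0,0,0,0,0,0,0.3],
  [0,0,0,0,0,0,0.3],
  [0,0,-1,0,0,0,0.3],
  [0,0,-2,0,0,0,0.3],
  [0,0,-2,0,0,0,0.3],
  [0,0,-2,0,0,0,0.3],
  [0,0,-1,0,0,-7,0.3],
  [0,0,0,0,0,-7,0.3],
  [0,0,0,0,0,-7,0.3],
  [0,0,0,0,0,-7,0.3],
  [0,0,0,0,0,-7,0.3],
  [0,0,0,0,0,-7,0.3],
  [0,0,0,0,0,-7,0.3],
  [0,0,0,0,0,-7,0.3],
  [0,0,0,0,0,-4,0.3],
])

```text
time: 16.42
tool_pos: [0.5538, -0.3083, 0.232]
tool_rot: [0.001, 0.627, 0.779, 0.0]
contact_force: [-0.9, -0.2, 0.2]
gripper_width: 0.651
grasp_force: 0.0
```

```bash
python3 - <<'E'
from h import *
go([.570,-.028,.15])
E
```

```text
t 16.42 psi 12.3 turn 0.0 shift cm [27.04  7.57  8.2 ] tilt 0.07 w 0.651 pos [ 0.5538 -0.3083  0.232 ]
```

Request:
move_arm([
  [0.8,0.2,0,0,0,0,0.3],
  [1.6,0.5,0,0,0,0,0.3],
  [2.5,0.7,0,0,0,0,0.3],
  [2.5,0.7,0,0,0,0,0.3],
  [2.5,0.7,0,0,0,0,0.3],
  [2.5,0.7,0,0,0,0,0.3],
  [2.5,0.7,0,0,0,0,0.3],
  [2.5,0.7,0,0,0,0,0.3],
  [2.5,0.7,0,0,0,0,0.3],
  [2.5,0.7,0,0,0,0,0.3],
  [2.2,0.6,0,0,0,0,0.3],
  [1.5,0.5,0,0,0,0,0.3],
  [0.9,0.2,0,0,0,0,0.3],
  [0,0,0,0,0,0,0.3],
  [0,0,0,0,0,0,0.3],
])

```text
time: 17.67
tool_pos: [0.5714, -0.0277, 0.2311]
tool_rot: [0.0, 0.629, 0.778, -0.0]
contact_force: [0.8, -0.8, -0.5]
gripper_width: 0.652
grasp_force: 0.0
```

```bash
python3 - <<'E'
from h import *
go([.570,-.028,.15])
f=grab('wrist','w3.png')
print(proj(f,[.570,-.028,.159]))
E
```

```text
t 17.67 psi 12.1 turn 0.0 shift cm [ 0.   -0.15  8.11] tilt 0.03 w 0.652 pos [ 0.5714 -0.0277  0.2311]
[281.06864996 230.52106356]
```

View pics/w3.png

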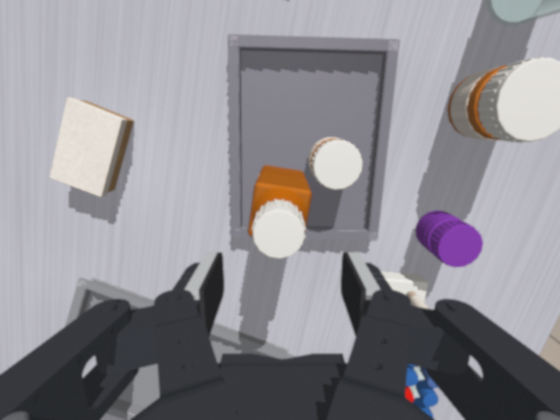

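Square cap is at (278,228), predicted (281,230), so well centred.

Request:
move_arm([
  [0.1,-0.2,0.9,0,0,0,0.3],
  [0,0,1.6,0,0,0,0.3],
  [0,0,2,0,0,0,0.3],
  [0,0,1.6,0,0,0,0.3],
  [0,0,1.2,0,0,0,0.3],
  [0,0,0.7,0,0,0,0.3],
  [0,0,0.1,0,0,0,0.3],
  [0,0,0,0,0,0,-1],
  [0,0,0,0,0,0,-1],
  [0,0,0,0,0,0,-1],
  [0,0,0,0,0,0,-1],
  [0,0,0,0,0,0,-1],
])

```text
time: 18.72
tool_pos: [0.5701, -0.0279, 0.151]
tool_rot: [0.001, 0.629, 0.777, 0.0]
contact_force: [-0.5, 0.1, 1.1]
gripper_width: 0.38
grasp_force: 60.3
```

Request:
move_arm([
  [0,0,-0.5,0,0,0,-1],
  [0,0,-1,0,0,0,-1],
  [0,0,-2,0,0,0,-1],
  [0,0,-2.5,0,0,0,-1],
  [0,0,-2.5,0,0,0,-1],
  [0,0,-2.5,0,0,0,-1],
  [0,0,-2.5,0,0,0,-1],
  [0,0,-2,0,0,0,-1],
  [0,0,-1,0,0,0,-1],
  [0,0,-0.5,0,0,0,-1],
  [0,0,0,0,0,0,-1],
])

```text
time: 19.63
tool_pos: [0.5696, -0.0277, 0.3206]
tool_rot: [0.001, 0.629, 0.777, 0.0]
contact_force: [0.4, 0.2, -4.3]
gripper_width: 0.381
grasp_force: 60.3
```

```bash
python3 - <<'E'
from h import *
go([.480,-.2935,.15])
E
```

```text
t 19.63 psi 12.0 turn 0.0 shift cm [-24.13 -14.31  17.06] tilt 0.07 w 0.381 pos [ 0.5696 -0.0277  0.3206]
```

Request:
move_arm([
  [-0.7,-0.4,0,0,0,0,-1],
  [-1.4,-0.8,0,0,0,0,-1],
  [-2.2,-1.3,0,0,0,0,-1],
  [-2.2,-1.3,0,0,0,0,-1],
  [-2.2,-1.3,0,0,0,0,-1],
  [-2.2,-1.3,0,0,0,0,-1],
  [-2.2,-1.3,0,0,0,0,-1],
  [-2.2,-1.3,0,0,0,0,-1],
  [-2.2,-1.3,0,0,0,0,-1],
  [-2.2,-1.3,0,0,0,0,-1],
  [-2.2,-1.3,0,0,0,0,-1],
  [-1.4,-0.9,0,0,0,0,-1],
  [-0.8,-0.5,0,0,0,0,-1],
  [0,0,0,0,0,0,-1],
  [0,0,0,0,0,0,-1],
])

```text
time: 20.88
tool_pos: [0.4794, -0.2929, 0.3184]
tool_rot: [-0.001, 0.629, 0.777, 0.0]
contact_force: [0.1, 0.5, -4.0]
gripper_width: 0.377
grasp_force: 60.2
```

```bash
python3 - <<'E'
from h import *
go([.480,-.2935,.151])
grab('top','t2.png')
E
```

```text
t 20.88 psi 12.0 turn 0.0 shift cm [-0.07  0.05 16.74] tilt 0.16 w 0.377 pos [ 0.4794 -0.2929  0.3184]
```

View pics/t2.png

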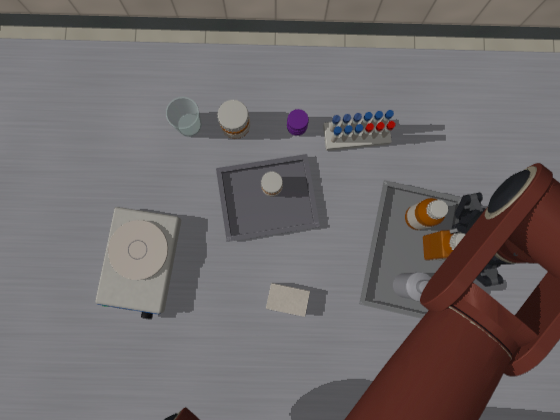

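The round bottle (425,212) and canister (415,287) stand in the steel tray, the square bottle hangs between them, and the jar is undisturbed at (272,183).

Request:
move_arm([
  [0,0,1,0,0,0,-1],
  [0,0,2,0,0,0,-1],
  [0,0,2.5,0,0,0,-1],
  [0,0,2.5,0,0,0,-1],
  [0,0,2.5,0,0,0,-1],
  [0,0,2.3,0,0,0,-1],
  [0,0,1.6,0,0,0,-1],
  [0,0,1,0,0,0,-1],
  [0,0,0.6,0,0,0,-1],
  [0,0,0.4,0,0,0,-1],
  [0,0,0.2,0,0,0,-1],
  [0,0,0,0,0,0,-1],
])

```text
time: 21.93
tool_pos: [0.4803, -0.2933, 0.1545]
tool_rot: [0.001, 0.629, 0.777, 0.0]
contact_force: [-0.3, 0.1, -3.6]
gripper_width: 0.379
grasp_force: 60.3
```

Request:
move_arm([
  [0,0,0.1,0,0,0,-1],
  [0,0,0,0,0,0,-1],
  [0,0,0,0,0,0,0.2],
  [0,0,0,0,0,0,0.2],
  [0,0,0,0,0,0,0.2],
  [0,0,0,0,0,0,0.2],
  [0,0,-1,0,0,0,0.2],
  [0,0,-2,0,0,0,0.2],
  [0,0,-2,0,0,0,0.2],
  [0,0,-2,0,0,0,0.2],
  [0,0,-1,0,0,0,0.5],
  [0,0,0,0,0,0,0.5],
])

```text
time: 22.93
tool_pos: [0.4813, -0.2943, 0.2371]
tool_rot: [0.003, 0.629, 0.777, -0.0]
contact_force: [0.6, -0.1, 1.3]
gripper_width: 0.751
grasp_force: 0.0
```

```bash
python3 - <<'E'
from h import *
go([.6135,.0125,.04])
E
```

```text
t 22.93 psi 12.0 turn 0.0 shift cm [27.25 19.33 19.71] tilt 0.39 w 0.751 pos [ 0.4813 -0.2943  0.2371]
```

Request:
move_arm([
  [0.8,0.5,0,0,0,0,0.7],
  [1.6,1.1,0,0,0,0,0.7],
  [2.2,1.6,0,0,0,0,0.7],
  [2.2,1.6,0,0,0,0,0.7],
  [2.2,1.6,0,0,0,0,0.7],
  [2.2,1.6,0,0,0,0,0.7],
  [2.2,1.6,0,0,0,0,0.7],
  [2.2,1.6,0,0,0,0,0.7],
  [2.2,1.6,0,0,0,0,0.7],
  [2.2,1.6,0,0,0,0,0.7],
  [2.2,1.6,0,0,0,0,0.7],
  [2.2,1.6,0,0,0,0,0.7],
  [1.6,1,1,0,0,0,0.7],
  [0.8,0.5,2,0,0,0,0.7],
  [0.4,0.2,2,0,0,0,0.7],
  [0,0,2,0,0,0,0.7],
  [0,0,1,0,0,0,0.7],
  [0,0,0,0,0,0,0.7],
  [0,0,0,0,0,0,0.7],
])

```text
time: 24.52
tool_pos: [0.611, 0.0133, 0.1515]
tool_rot: [-0.001, 0.629, 0.777, -0.001]
contact_force: [-0.4, 0.3, -0.3]
gripper_width: 0.849
grasp_force: 0.0
```

```bash
python3 - <<'E'
from h import *
go([.6135,.0125,.04])
f=grab('wrist','w4.png')
print(proj(f,[.6135,.0125,.061]))
E
```

```text
t 24.52 psi 12.0 turn 0.0 shift cm [-0.13  0.23 11.15] tilt 0.15 w 0.849 pos [0.611  0.0133 0.1515]
[286.81424336 223.8881135 ]
```

View pics/w4.png

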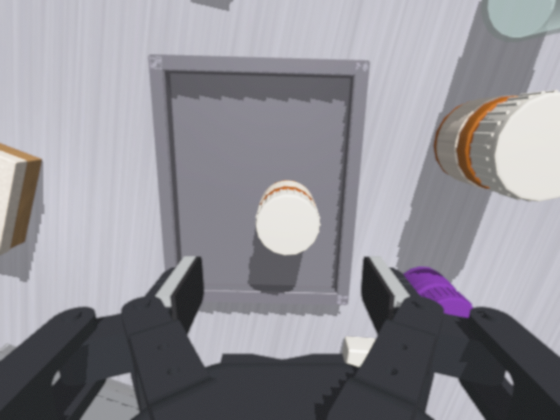

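Jar cap is centred at (288,223), predicted (287,224). The way down is clear.

Request:
move_arm([
  [-0.1,0.2,0.8,0,0,0,0.5],
  [0,0,1.6,0,0,0,0.5],
  [0,0,2.2,0,0,0,0.5],
  [0,0,2.2,0,0,0,0.5],
  [0,0,1.8,0,0,0,0.5],
  [0,0,1.2,0,0,0,0.5],
  [0,0,0.7,0,0,0,0.5],
  [0,0,0.3,0,0,0,0.5],
  [0,0,0,0,0,0,0.5],
  [0,0,0,0,0,0,-1],
  [0,0,0,0,0,0,-1],
  [0,0,0,0,0,0,-1],
  [0,0,0,0,0,0,-1],
  [0,0,0,0,0,0,-1],
])

```text
time: 25.73
tool_pos: [0.6154, 0.0123, 0.0467]
tool_rot: [0.001, 0.629, 0.777, 0.001]
contact_force: [0.2, 0.5, 4.8]
gripper_width: 0.517
grasp_force: 61.9
```

Request:
move_arm([
  [0,0,-0.5,0,0,0,-1],
  [0,0,-1,0,0,0,-1],
  [0,0,-2,0,0,0,-1],
  [0,0,-2.5,0,0,0,-1],
  [0,0,-2.5,0,0,0,-1],
  [0,0,-2.5,0,0,0,-1],
  [0,0,-2,0,0,0,-1],
  [0,0,-1,0,0,0,-1],
  [0,0,0,0,0,0,-1],
])

```text
time: 26.48
tool_pos: [0.6155, 0.0124, 0.1884]
tool_rot: [0.002, 0.629, 0.777, 0.002]
contact_force: [0.7, -0.1, -1.0]
gripper_width: 0.517
grasp_force: 61.5
```

```bash
python3 - <<'E'
from h import *
go([.466,.286,.15])
f=grab('wrist','w5.png')
grab('top','t3.png')
E
```

```text
t 26.48 psi 12.0 turn 0.0 shift cm [29.88 -8.91  3.84] tilt 0.32 w 0.517 pos [0.6155 0.0124 0.1884]
```

Request:
move_arm([
  [0.8,-0.2,0,0,0,0,-1],
  [1.6,-0.5,0,0,0,0,-1],
  [2.4,-0.7,0,0,0,0,-1],
  [2.4,-0.7,0,0,0,0,-1],
  [2.4,-0.7,0,0,0,0,-1],
  [2.4,-0.7,0,0,0,0,-1],
  [2.4,-0.7,0,0,0,0,-1],
  [2.4,-0.7,0,0,0,0,-1],
  [2.4,-0.7,0,0,0,0,-1],
  [2.4,-0.7,0,0,0,0,-1],
  [2.4,-0.7,0,0,0,0,-1],
  [2.4,-0.7,0,0,0,0,-1],
  [1.7,-0.6,0,0,0,0,-1],
  [1,-0.4,0,0,0,0,-1],
  [0.8,-0.2,0,0,0,0,-1],
  [0,0,0,0,0,0,-1],
  [0,0,0,0,0,0,-1],
])

```text
time: 28.0
tool_pos: [0.4643, 0.2863, 0.1844]
tool_rot: [0.0, 0.629, 0.778, -0.0]
contact_force: [0.1, 0.5, -0.9]
gripper_width: 0.517
grasp_force: 61.5
```

```bash
python3 - <<'E'
from h import *
go([.466,.286,.1005])
f=grab('wrist','w6.png')
v=f['img'].copy()
for a in np.linspace(0,2*np.pi,24): cv2.circle(v,tuple(int(round(q)) for q in proj(f,[.4655+.062*np.cos(a),.286+.062*np.sin(a),.056])),2,(0,0,255),-1)
t=grab('top')['img']
cv2.imwrite('pics/w6b.png',np.hstack([cv2.resize(v,(448,336)),cv2.resize(t[160:340,340:480],(261,336))]))
E
```

```text
t 28.0 psi 12.1 turn 0.0 shift cm [-0.06  0.16  8.39] tilt 0.05 w 0.517 pos [0.4643 0.2863 0.1844]
```

View pics/w6b.png

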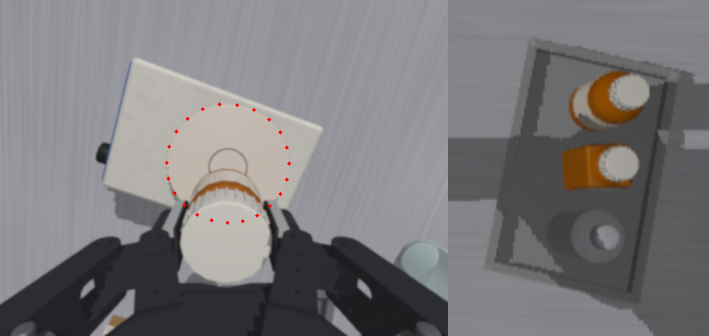

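The plate circle at (.4655,.286) fits the picture exactly, and the three stand upright in the steel tray. Lowering the jar.

Request:
move_arm([
  [-0.1,0.1,1,0,0,0,-1],
  [0,0,2,0,0,0,-1],
  [0,0,2,0,0,0,-1],
  [0,0,1.4,0,0,0,-1],
  [0,0,0.8,0,0,0,-1],
  [0,0,0.5,0,0,0,-1],
  [0,0,0.3,0,0,0,-1],
  [0,0,0,0,0,0,-1],
  [0,0,0,0,0,0,-1],
])

```text
time: 28.85
tool_pos: [0.4665, 0.2857, 0.1056]
tool_rot: [0.0, 0.629, 0.777, 0.001]
contact_force: [0.3, -0.1, -0.1]
gripper_width: 0.514
grasp_force: 61.5
```

Request:
move_arm([
  [0,0,0.3,0,0,0,-1],
  [0,0,0.2,0,0,0,-1],
  [0,0,0,0,0,0,-1],
  [0,0,0,0,0,0,-1],
])

```text
time: 29.18
tool_pos: [0.4658, 0.2856, 0.0999]
tool_rot: [0.0, 0.629, 0.777, 0.0]
contact_force: [1.1, 0.6, -0.6]
gripper_width: 0.515
grasp_force: 61.5
```

Request:
move_arm([
  [0,0,0,0,0,0,0.6],
  [0,0,0,0,0,0,0.6],
  [0,0,0,0,0,0,0.6],
  [0,0,0,0,0,0,0.6],
  [0,0,-1,0,0,0,0.6],
  [0,0,-2,0,0,0,0.6],
  [0,0,-2.5,0,0,0,0.6],
  [0,0,-2.5,0,0,0,0.4],
  [0,0,-2.5,0,0,0,0.3],
  [0,0,-2,0,0,0,0.3],
  [0,0,-1,0,0,0,0.3],
  [0,0,0,0,0,0,0.3],
])

```text
time: 30.18
tool_pos: [0.4673, 0.2863, 0.2388]
tool_rot: [0.001, 0.629, 0.777, 0.003]
contact_force: [0.2, 0.7, -0.5]
gripper_width: 0.65
grasp_force: 0.0
```

```bash
python3 - <<'E'
from h import *
f=grab('wrist'); t=grab('top'); s=grab('scene')
cv2.imwrite('pics/mix.png',np.hstack([cv2.resize(f['img'],(400,300)),cv2.resize(s['img'],(400,300))]))
cv2.imwrite('pics/t7.png',t['img'])
# caps in steel tray from top view: white blobs
hsv=cv2.cvtColor(t['img'],cv2.COLOR_BGR2HSV)
v=t['img'].astype(int)
m=((hsv[:,:,2]>135)&(hsv[:,:,1]<45)).astype(np.uint8); m[:, :365]=0; m[:,465:]=0; m[:180]=0; m[320:]=0
k,l,st,ce=cv2.connectedComponentsWithStats(m)
for i in range(1,k):
    if st[i][4]>60: print(st[i],ce[i].round(1),ray(t,*ce[i],.159).round(4))
go([.480,-.2935,.235])
E
```

```text
[427 200  21  18 280] [437.3 208.6] [ 0.5509 -0.3053  0.159 ]
[408 205   8  20 116] [411.4 215.4] [ 0.5368 -0.256   0.159 ]
[427 239  15  17 178] [434.5 246.2] [ 0.4795 -0.2985  0.159 ]
t 30.33 psi 12.0 turn 0.0 shift cm [-56.92 -10.62  -0.17] tilt 0.13 w 0.652 pos [0.4652 0.2853 0.2333]
```

View pics/mix.png

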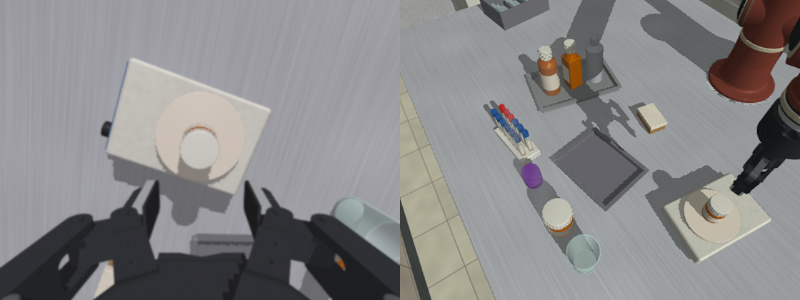

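Jar stands central on the plate; three containers upright in the steel tray. Now back to the square bottle.

Request:
move_arm([
  [-1.2,-0.2,0,0,0,0,0.3],
  [-2.4,-0.4,0,0,0,0,0.3],
  [-3,-0.55,0,0,0,0,0.3],
  [-3,-0.55,0,0,0,0,0.3],
  [-3,-0.55,0,0,0,0,0.3],
  [-3,-0.55,0,0,0,0,0.3],
  [-3,-0.55,0,0,0,0,0.3],
  [-3,-0.55,0,0,0,0,0.3],
  [-3,-0.55,0,0,0,0,0.3],
  [-3,-0.55,0,0,0,0,0.3],
  [-3,-0.55,0,0,0,0,0.3],
  [-3,-0.55,0,0,0,0,0.3],
  [-3,-0.55,0,0,0,0,0.3],
  [-3,-0.55,0,0,0,0,0.3],
  [-3,-0.55,0,0,0,0,0.3],
  [-3,-0.55,0,0,0,0,0.3],
  [-3,-0.55,0,0,0,0,0.3],
  [-3,-0.55,0,0,0,0,0.3],
])

```text
time: 31.83
tool_pos: [0.48, -0.2403, 0.2329]
tool_rot: [-0.002, 0.629, 0.777, -0.0]
contact_force: [0.0, 0.4, 0.3]
gripper_width: 0.651
grasp_force: 0.0
```

Request:
move_arm([
  [-2.6,-0.6,0,0,0,0,0.2],
  [-1.7,-0.4,0,0,0,0,0.2],
  [-1,-0.2,0,0,0,0,0.2],
  [0,0,0,0,0,0,0.2],
  [0,0,0,0,0,0,0.2],
])

```text
time: 32.25
tool_pos: [0.4801, -0.2927, 0.2337]
tool_rot: [-0.001, 0.629, 0.777, 0.0]
contact_force: [-0.1, -0.2, 0.0]
gripper_width: 0.602
grasp_force: 0.0
```

```bash
python3 - <<'E'
from h import *
go([.480,-.2935,.151])
f=grab('wrist','w8.png'); print(proj(f,[.480,-.2935,.159]))
E
```

```text
t 32.25 psi 12.0 turn 0.0 shift cm [-0.07 -0.03  8.27] tilt 0.14 w 0.602 pos [ 0.4801 -0.2927  0.2337]
[282.98193068 230.54188182]
```

View pics/w8.png

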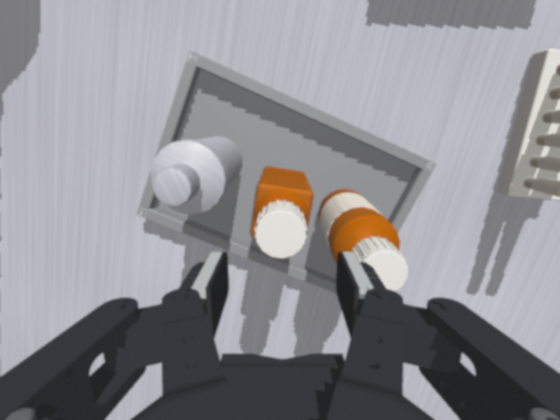

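Square cap at (280,229) is centred between the fingers, with neighbouring caps at (382,263) and (175,186) clear.

Request:
move_arm([
  [-0.1,0,0.9,0,0,0,0.2],
  [0,0,1.6,0,0,0,0.2],
  [0,0,2,0,0,0,0.2],
  [0,0,1.6,0,0,0,0.2],
  [0,0,1.2,0,0,0,0.2],
  [0,0,0.7,0,0,0,0.2],
  [0,0,0.2,0,0,0,0.2],
  [0,0,0,0,0,0,0.2],
  [0,0,0,0,0,0,-1],
  [0,0,0,0,0,0,-1],
  [0,0,0,0,0,0,-1],
  [0,0,0,0,0,0,-1],
  [0,0,0,0,0,0,-1],
])

```text
time: 33.38
tool_pos: [0.4816, -0.2946, 0.1543]
tool_rot: [0.001, 0.629, 0.777, -0.0]
contact_force: [-1.7, -0.7, 4.3]
gripper_width: 0.379
grasp_force: 60.4
```

Request:
move_arm([
  [0,0,-0.5,0,0,0,-1],
  [0,0,-1,0,0,0,-1],
  [0,0,-2,0,0,0,-1],
  [0,0,-2.5,0,0,0,-1],
  [0,0,-2.5,0,0,0,-1],
  [0,0,-2.5,0,0,0,-1],
  [0,0,-2.5,0,0,0,-1],
  [0,0,-2,0,0,0,-1],
  [0,0,-1,0,0,0,-1],
  [0,0,-0.5,0,0,0,-1],
  [0,0,0,0,0,0,-1],
])

```text
time: 34.3
tool_pos: [0.4811, -0.294, 0.3233]
tool_rot: [0.0, 0.629, 0.777, 0.0]
contact_force: [-0.6, -1.1, -4.2]
gripper_width: 0.377
grasp_force: 60.2
```

```bash
python3 - <<'E'
from h import *
go([.5701,-.0279,.152])
E
```

```text
t 34.3 psi 12.0 turn 0.0 shift cm [24.17 14.25 17.13] tilt 0.04 w 0.377 pos [ 0.4811 -0.294   0.3233]
```

Request:
move_arm([
  [0.7,0.4,0,0,0,0,-1],
  [1.4,0.8,0,0,0,0,-1],
  [2.2,1.3,0,0,0,0,-1],
  [2.2,1.3,0,0,0,0,-1],
  [2.2,1.3,0,0,0,0,-1],
  [2.2,1.3,0,0,0,0,-1],
  [2.2,1.3,0,0,0,0,-1],
  [2.2,1.3,0,0,0,0,-1],
  [2.2,1.3,0,0,0,0,-1],
  [2.2,1.3,0,0,0,0,-1],
  [2.2,1.3,0,0,0,0,-1],
  [1.4,0.9,0,0,0,0,-1],
  [0.8,0.5,0,0,0,0,-1],
  [0,0,1,0,0,0,-1],
  [0,0,2,0,0,0,-1],
  [0,0,2.5,0,0,0,-1],
  [0,0,2.5,0,0,0,-1],
  [0,0,2.5,0,0,0,-1],
  [0,0,2,0,0,0,-1],
  [0,0,1,0,0,0,-1],
])

```text
time: 35.97
tool_pos: [0.5676, -0.029, 0.1822]
tool_rot: [-0.003, 0.63, 0.777, -0.002]
contact_force: [-1.6, 1.4, -4.2]
gripper_width: 0.375
grasp_force: 60.2
```

Request:
move_arm([
  [0,0,1,0,0,0,-1],
  [0,0,1,0,0,0,-1],
  [0,0,0.5,0,0,0,-1],
  [0,0,0,0,0,0,-1],
  [0,0,0,0,0,0,-1],
])

```text
time: 36.38
tool_pos: [0.571, -0.0286, 0.1634]
tool_rot: [0.0, 0.629, 0.777, 0.0]
contact_force: [0.1, 0.1, -3.5]
gripper_width: 0.378
grasp_force: 60.2
```

```bash
python3 - <<'E'
from h import *
go([.5701,-.0279,.153])
E
```

```text
t 36.38 psi 12.0 turn 0.0 shift cm [ 0.09 -0.08  1.04] tilt 0.06 w 0.378 pos [ 0.571  -0.0286  0.1634]
```

Request:
move_arm([
  [0.1,-0.1,0.5,0,0,0,-1],
  [0,0,0.3,0,0,0,-1],
  [0,0,0.2,0,0,0,-1],
  [0,0,0,0,0,0,-1],
  [0,0,0,0,0,0,-1],
])

```text
time: 36.8
tool_pos: [0.57, -0.0278, 0.1544]
tool_rot: [0.001, 0.629, 0.777, 0.0]
contact_force: [-2.9, -0.6, 4.2]
gripper_width: 0.373
grasp_force: 61.1
```

Contact is felt, so the square bottle is on the floor. Release, rise, and turn for the round bottle.

Request:
move_arm([
  [0,0,0,0,0,0,0.3],
  [0,0,0,0,0,0,0.3],
  [0,0,0,0,0,0,0.3],
  [0,0,0,0,0,0,0.3],
  [0,0,-1,0,0,0,0.3],
  [0,0,-2,0,0,0,0.3],
  [0,0,-2,0,0,0,0.3],
  [0,0,-2,0,0,0,0.3],
  [0,0,-1,0,0,6,0.3],
  [0,0,0,0,0,6,0.3],
  [0,0,0,0,0,6,0.3],
  [0,0,0,0,0,6,0.3],
  [0,0,0,0,0,6,0.3],
  [0,0,0,0,0,6,0.3],
  [0,0,0,0,0,6,0.3],
  [0,0,0,0,0,6,0.3],
  [0,0,0,0,0,6,0.3],
  [0,0,0,0,0,6,0.3],
])

```text
time: 38.3
tool_pos: [0.5696, -0.0277, 0.2337]
tool_rot: [0.0, 0.934, 0.356, 0.0]
contact_force: [1.3, -0.1, 0.0]
gripper_width: 0.647
grasp_force: 0.0
```

```bash
python3 - <<'E'
from h import *
go([.5538,-.3083,.152])
E
```

```text
t 38.3 psi -48.3 turn 0.0 shift cm [-19.86  19.88   8.17] tilt 0.05 w 0.647 pos [ 0.5696 -0.0277  0.2337]
```

Request:
move_arm([
  [-0.8,0.8,0,0,0,0,0.3],
  [-1.5,1.5,0,0,0,0,0.3],
  [-2,2,0,0,0,0,0.3],
  [-2,2,0,0,0,0,0.3],
  [-2,2,0,0,0,0,0.3],
  [-2,2,0,0,0,0,0.3],
  [-2,2,0,0,0,0,0.3],
  [-2,2,0,0,0,0,0.3],
  [-2,2,0,0,0,0,0.3],
  [-1.7,1.7,0,0,0,0,0.3],
  [-1.1,1.1,0,0,0,0,0.3],
  [-0.8,0.8,0,0,0,0,0.3],
  [0,0,0,0,0,0,0.3],
  [0,0,0,0,0,0,0.3],
])

```text
time: 39.47
tool_pos: [0.5548, -0.3087, 0.2328]
tool_rot: [-0.0, 0.933, 0.359, 0.0]
contact_force: [-0.3, 0.4, 0.7]
gripper_width: 0.648
grasp_force: 0.0
```

```bash
python3 - <<'E'
from h import *
go([.5538,-.3083,.152])
E
```

```text
t 39.47 psi -47.9 turn 0.0 shift cm [-0.05 -0.1   8.08] tilt 0.04 w 0.648 pos [ 0.5548 -0.3087  0.2328]
```

Request:
move_arm([
  [0,-0.1,0.9,0,0,0,0.3],
  [0,0,1.6,0,0,0,0.3],
  [0,0,2,0,0,0,0.3],
  [0,0,1.6,0,0,0,0.3],
  [0,0,1.2,0,0,0,0.3],
  [0,0,0.7,0,0,0,0.3],
  [0,0,0,0,0,0,0.3],
  [0,0,0,0,0,0,0.3],
  [0,0,0,0,0,0,-1],
  [0,0,0,0,0,0,-1],
  [0,0,0,0,0,0,-1],
  [0,0,0,0,0,0,-1],
  [0,0,0,0,0,0,-1],
])

```text
time: 40.55
tool_pos: [0.555, -0.3085, 0.1547]
tool_rot: [0.001, 0.933, 0.359, 0.001]
contact_force: [-0.3, 1.7, 6.5]
gripper_width: 0.383
grasp_force: 60.4
```

Request:
move_arm([
  [0,0,-0.5,0,0,0,-1],
  [0,0,-1,0,0,0,-1],
  [0,0,-2,0,0,0,-1],
  [0,0,-2.5,0,0,0,-1],
  [0,0,-2.5,0,0,0,-1],
  [0,0,-2.5,0,0,0,-1],
  [0,0,-2.5,0,0,0,-1],
  [0,0,-2,0,0,0,-1],
  [0,0,-1,0,0,0,-1],
  [0,0,-0.5,0,0,0,-1],
  [0,0,0,0,0,0,-1],
])

```text
time: 41.47
tool_pos: [0.5543, -0.3081, 0.3235]
tool_rot: [0.0, 0.933, 0.359, 0.0]
contact_force: [0.8, -0.4, -2.9]
gripper_width: 0.379
grasp_force: 59.9
```

```bash
python3 - <<'E'
from h import *
go([.6069,.0771,.152])
E
```

```text
t 41.47 psi -48.0 turn 0.0 shift cm [ 29.7  -25.09  17.15] tilt 0.06 w 0.379 pos [ 0.5543 -0.3081  0.3235]
```

Request:
move_arm([
  [0.7,-0.6,0,0,0,0,-1],
  [1.4,-1.2,0,0,0,0,-1],
  [2.1,-1.8,0,0,0,0,-1],
  [2.1,-1.8,0,0,0,0,-1],
  [2.1,-1.8,0,0,0,0,-1],
  [2.1,-1.8,0,0,0,0,-1],
  [2.1,-1.8,0,0,0,0,-1],
  [2.1,-1.8,0,0,0,0,-1],
  [2.1,-1.8,0,0,0,0,-1],
  [2.1,-1.8,0,0,0,0,-1],
  [2.1,-1.8,0,0,0,0,-1],
  [2.1,-1.8,0,0,0,0,-1],
  [2.1,-1.8,0,0,0,0,-1],
  [2.1,-1.8,0,0,0,0,-1],
  [1.4,-1.2,0,0,0,0,-1],
  [1,-0.5,0,0,0,0,-1],
  [0,0,1,0,0,0,-1],
  [0,0,2,0,0,0,-1],
  [0,0,2.5,0,0,0,-1],
  [0,0,2.5,0,0,0,-1],
])

```text
time: 43.13
tool_pos: [0.6063, 0.0762, 0.2407]
tool_rot: [0.0, 0.934, 0.358, -0.0]
contact_force: [1.1, -0.0, -2.4]
gripper_width: 0.374
grasp_force: 60.0
```

Request:
move_arm([
  [0,0,2.5,0,0,0,-1],
  [0,0,2,0,0,0,-1],
  [0,0,1.5,0,0,0,-1],
  [0,0,1,0,0,0,-1],
  [0,0,0.6,0,0,0,-1],
  [0,0,0,0,0,0,-1],
  [0,0,0,0,0,0,-1],
])

```text
time: 43.72
tool_pos: [0.6069, 0.0769, 0.167]
tool_rot: [0.0, 0.934, 0.358, 0.0]
contact_force: [0.5, 0.1, -2.0]
gripper_width: 0.373
grasp_force: 60.0
```

```bash
python3 - <<'E'
from h import *
go([.6069,.0771,.154])
E
```

```text
t 43.72 psi -48.0 turn 0.0 shift cm [ 0.01 -0.01  1.3 ] tilt 0.02 w 0.373 pos [0.6069 0.0769 0.167 ]
```

Request:
move_arm([
  [0,0,0.6,0,0,0,-1],
  [0,0,0.4,0,0,0,-1],
  [0,0,0.25,0,0,0,-1],
  [0,0,0,0,0,0,-1],
  [0,0,0,0,0,0,-1],
])

```text
time: 44.13
tool_pos: [0.607, 0.0774, 0.1548]
tool_rot: [0.0, 0.933, 0.359, 0.0]
contact_force: [-0.2, 0.7, -1.0]
gripper_width: 0.377
grasp_force: 60.2
```

Weight is nearly off the wrist, so release, rise, and turn to -20° for the canister.

Request:
move_arm([
  [0,0,0.05,0,0,0,-1],
  [0,0,0,0,0,0,0.3],
  [0,0,0,0,0,0,0.3],
  [0,0,0,0,0,0,0.3],
  [0,0,0,0,0,0,0.3],
  [0,0,-1,0,0,0,0.3],
  [0,0,-2,0,0,0,0.3],
  [0,0,-2,0,0,0,0.3],
  [0,0,-2,0,0,0,0.3],
  [0,0,-1,0,0,-7,0.3],
  [0,0,0,0,0,-7,0.3],
  [0,0,0,0,0,-7,0.3],
  [0,0,0,0,0,-7,0.3],
  [0,0,0,0,0,0,0.3],
])

```text
time: 45.3
tool_pos: [0.6069, 0.0773, 0.2348]
tool_rot: [0.0, 0.818, 0.575, 0.0]
contact_force: [-0.0, 0.5, -0.2]
gripper_width: 0.653
grasp_force: 0.0
```

```bash
python3 - <<'E'
from h import *
go([.407,-.2784,.152])
E
```

```text
t 45.3 psi -19.9 turn 0.0 shift cm [-40.24  -6.73   8.28] tilt 0.06 w 0.653 pos [0.6069 0.0773 0.2348]
```

Request:
move_arm([
  [-1,-0.2,0,0,0,0,0.3],
  [-2,-0.4,0,0,0,0,0.3],
  [-2.8,-0.5,0,0,0,0,0.3],
  [-2.8,-0.5,0,0,0,0,0.3],
  [-2.8,-0.5,0,0,0,0,0.3],
  [-2.8,-0.5,0,0,0,0,0.3],
  [-2.8,-0.5,0,0,0,0,0.3],
  [-2.8,-0.5,0,0,0,0,0.3],
  [-2.8,-0.5,0,0,0,0,0.3],
  [-2.8,-0.5,0,0,0,0,0.3],
  [-2.8,-0.5,0,0,0,0,0.3],
  [-2.8,-0.5,0,0,0,0,0.3],
  [-2.8,-0.5,0,0,0,0,0.3],
  [-2.8,-0.3,0,0,0,0,0.3],
  [-1.8,-0.2,0,0,0,0,0.3],
  [-1.1,-0.1,0,0,0,0,0.3],
  [-0.7,0,0,0,0,0,0.3],
  [0,0,0,0,0,0,0.3],
  [0,0,0,0,0,0,0.3],
])

```text
time: 46.88
tool_pos: [0.4066, -0.2774, 0.2338]
tool_rot: [-0.0, 0.819, 0.574, 0.0]
contact_force: [-0.3, 0.6, 1.8]
gripper_width: 0.65
grasp_force: 0.0
```

```bash
python3 - <<'E'
from h import *
go([.407,-.2784,.152])
E
```

```text
t 46.88 psi -20.0 turn 0.0 shift cm [-0.09  0.07  8.18] tilt 0.03 w 0.650 pos [ 0.4066 -0.2774  0.2338]
```

Request:
move_arm([
  [-0.1,0.1,0.9,0,0,0,0.3],
  [0,0,1.6,0,0,0,0.3],
  [0,0,2,0,0,0,0.3],
  [0,0,1.6,0,0,0,0.3],
  [0,0,1.2,0,0,0,0.3],
  [0,0,0.8,0,0,0,0.3],
  [0,0,0.1,0,0,0,0.3],
  [0,0,0,0,0,0,0.3],
  [0,0,0,0,0,0,-1],
  [0,0,0,0,0,0,-1],
  [0,0,0,0,0,0,-1],
  [0,0,0,0,0,0,-1],
  [0,0,0,0,0,0,-1],
  [0,0,0,0,0,0,-1],
])

```text
time: 48.05
tool_pos: [0.4076, -0.2796, 0.1533]
tool_rot: [0.001, 0.819, 0.574, 0.0]
contact_force: [-0.8, 1.0, 5.0]
gripper_width: 0.283
grasp_force: 59.3
```

Request:
move_arm([
  [0,0,-0.5,0,0,0,-1],
  [0,0,-1,0,0,0,-1],
  [0,0,-2,0,0,0,-1],
  [0,0,-2.5,0,0,0,-1],
  [0,0,-2.5,0,0,0,-1],
  [0,0,-2.5,0,0,0,-1],
  [0,0,-2.5,0,0,0,-1],
  [0,0,-2,0,0,0,-1],
  [0,0,-1,0,0,0,-1],
  [0,0,-0.5,0,0,0,-1],
  [0,0,0,0,0,0,-1],
])

```text
time: 48.97
tool_pos: [0.4072, -0.2791, 0.3225]
tool_rot: [0.001, 0.819, 0.574, 0.0]
contact_force: [-0.1, -0.9, -2.3]
gripper_width: 0.283
grasp_force: 59.2
```

```bash
python3 - <<'E'
from h import *
go([.5577,.0322,.152])
E
```

```text
t 48.97 psi -20.0 turn 0.0 shift cm [34.39  3.52 17.05] tilt 0.07 w 0.283 pos [ 0.4072 -0.2791  0.3225]
```

Request:
move_arm([
  [0.8,0.2,0,0,0,0,-1],
  [1.6,0.2,0,0,0,0,-1],
  [2.4,0.2,0,0,0,0,-1],
  [2.8,0.3,0,0,0,0,-1],
  [2.8,0.3,0,0,0,0,-1],
  [2.8,0.3,0,0,0,0,-1],
  [2.8,0.3,0,0,0,0,-1],
  [2.8,0.3,0,0,0,0,-1],
  [2.8,0.3,0,0,0,0,-1],
  [2.8,0.3,0,0,0,0,-1],
  [2.8,0.3,0,0,0,0,-1],
  [2.8,0.3,0,0,0,0,-1],
  [2.2,0.2,0,0,0,0,-1],
  [1.3,0,0,0,0,0,-1],
  [0.8,0,0,0,0,0,-1],
  [0,0,0,0,0,0,-1],
  [0,0,0,0,0,0,-1],
])

```text
time: 50.38
tool_pos: [0.5567, 0.0312, 0.321]
tool_rot: [-0.0, 0.819, 0.574, -0.001]
contact_force: [-0.8, 0.3, -2.8]
gripper_width: 0.285
grasp_force: 59.2
```

```bash
python3 - <<'E'
from h import *
go([.5572,.0322,.153])
E
```

```text
t 50.38 psi -20.0 turn 0.0 shift cm [1.10e-01 1.00e-02 1.68e+01] tilt 0.1 w 0.285 pos [0.5567 0.0312 0.321 ]
```

Request:
move_arm([
  [0.1,0,1,0,0,0,-1],
  [0,0,2,0,0,0,-1],
  [0,0,2.5,0,0,0,-1],
  [0,0,2.5,0,0,0,-1],
  [0,0,2.5,0,0,0,-1],
  [0,0,2.2,0,0,0,-1],
  [0,0,1.5,0,0,0,-1],
  [0,0,1,0,0,0,-1],
  [0,0,0.6,0,0,0,-1],
  [0,0,0.4,0,0,0,-1],
  [0,0,0.2,0,0,0,-1],
  [0,0,0,0,0,0,-1],
  [0,0,0,0,0,0,-1],
])

```text
time: 51.47
tool_pos: [0.5581, 0.0323, 0.1589]
tool_rot: [0.001, 0.819, 0.574, 0.001]
contact_force: [0.2, -0.1, -2.3]
gripper_width: 0.283
grasp_force: 59.2
```

Request:
move_arm([
  [0,0,0.3,0,0,0,-1],
  [0,0,0.2,0,0,0,-1],
  [0,0,0.1,0,0,0,-1],
  [0,0,0,0,0,0,-1],
  [0,0,0,0,0,0,-1],
])

```text
time: 51.88
tool_pos: [0.5581, 0.0325, 0.1533]
tool_rot: [0.0, 0.819, 0.574, 0.001]
contact_force: [-1.8, -0.4, 5.4]
gripper_width: 0.285
grasp_force: 59.9
```

On the floor; release, rise well clear and move off sideways.

Request:
move_arm([
  [0,0,0,0,0,0,0.2],
  [0,0,0,0,0,0,0.2],
  [0,0,0,0,0,0,0.2],
  [0,0,0,0,0,0,0.2],
  [0,0,-1,0,0,0,0.2],
  [0,0,-2,0,0,0,0.2],
  [0,0,-2.5,0,0,0,0.2],
  [0,0,-2.5,0,0,0,0.2],
  [0,0,-2.5,0,0,0,0.2],
  [0,0,-2,0,0,0,0.2],
  [-2,0,0,0,0,0,0.2],
  [-3,0,0,0,0,0,0.2],
  [-3,0,0,0,0,0,0.2],
  [-3,0,0,0,0,0,0.2],
  [-3,0,0,0,0,0,0.2],
  [-3,0,0,0,0,0,0.2],
  [-3,0,0,0,0,0,0.2],
  [-3,0,0,0,0,0,0.2],
  [-2,0,0,0,0,0,0.2],
  [0,0,0,0,0,0,0.2],
])

```text
time: 53.55
tool_pos: [0.471, -0.2055, 0.2776]
tool_rot: [0.001, 0.82, 0.572, -0.0]
contact_force: [-0.3, 0.2, 0.6]
gripper_width: 0.6
grasp_force: 0.0
```

```bash
python3 - <<'E'
from h import *
t=grab('top','tend.png')['img']; a=cv2.imread('pics/top0.png')
c=lambda im:cv2.resize(im[90:325,85:345],(390,352))
cv2.imwrite('pics/end.png',np.hstack([c(a),c(t)]))
E
```

```text
(no output)
```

View pics/end.png

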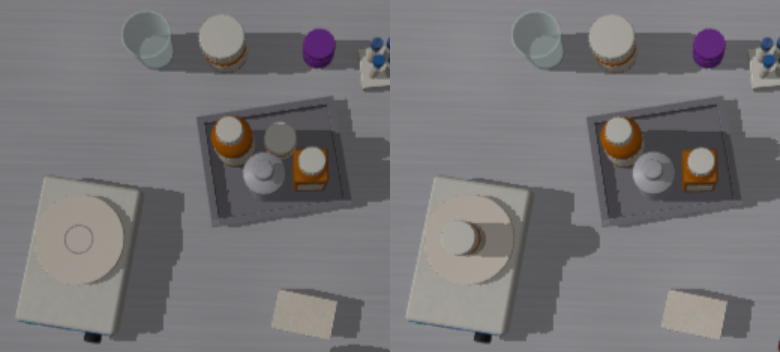

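The before-and-after views match: the three caps sit at the same places in the tray, and the jar is centred on the plate once its height parallax is allowed for. The rack, slides and beaker have not moved. Handing in.

```bash
python3 -c "
from plant import manip
print(manip.job_done())"
```

```text
the job is handed in; nothing more can be done
None
```

I handed in the job at about 54 s on the robot's clock: the stain jar stands in the middle of the stirrer plate, the three tall containers are back where they started, and the rack, slide box and beaker look unmoved in the last top view (no verdict came back).

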